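# Choose the heavier pestle and hold it ready in the mortar

## Robot

A 7-joint arm with a two-finger parallel gripper is mounted at the origin on the work surface. World frame = base frame: x ahead of the robot, y to its left, z up, the work surface at z = 0. Lengths are in m, angles in rad, forces in N, time in s.
With the tool pointing down it reaches from about 0.35 to 0.9 m from the base axis. Payload 8.1 kg.
Tool frame: the origin (TCP) lies at the very end of the fingers, on their centre line; the grasp point (between the pads) lies grip_point_offset behind it (grip_point_offset is the distance from the TCP to the grasp point, in m); z points along the fingers, y is the direction in which the jaws open and shut (so a half turn about z gives the same grasp; the last joint's range is limited). The gripper opens to 92 mm and grips with 3 to 60 N. Pads are 19 mm wide; open, the fingers measure 130 mm over their backs; the gripper's body (75 mm by 190 mm) begins 47 mm behind the grasp point.
Start: joints at [-1.361, 0.434, 0.025, 1.573, -0.012, 1.134, -0.075], TCP at [0.192, 0.595, 0.192] pointing down, gripper open.
Joint ranges: [-2.62, 2.62], [-0.44, 2.09], [-1.27, 1.32], [0.08, 2.57], [-1.32, 4.46], [0.12, 2], [-2.74, 2.74]. Speed limits (rad/s): [2.22, 2.22, 3.01, 3.01, 3.14, 3.14, 3.14].

## Interface

Orientations are given as a rotation vector (axis times angle).
In Python, from cell import * gives the robot as it stands.
- The arm moves only by the tool drive_tool, never from a script. Its argument "increments" is a list of rows, each an object of numbers: "grip": the gripper's target within -1 to 1 (shut at 1, half-way at 0, fully open at -1); "tx", "ty", "tz": the shift along the world's x, y, z normalised to -1 to 1, where 1 is 400 mm; "turn": the turn about the world's z normalised to -1 to 1, where 1 is 60 degrees. In form: [{"grip": .., "tx": .., "ty": .., "tz": .., "turn": ..}, ...]. A call has 1 to 20 rows; each row is the pose to reach, as a shift and turn from the pose measured when the call began; what a row does not reach only later rows make up. A row lasts 1/10 s, in which the tool goes at most 50 mm and 8.59 degrees, less where a joint would pass 70% of its speed; a pose out of reach is approached as far as the arm can. A call with a number of a shift or a turn outside -1 to 1 is refused whole. A call with a gripper value outside its range is refused whole. The fingers move at their own pace and stop on an object; "newtons" is the grip in N (left out, the last holds). Time passes only in rows, so rows that repeat a pose let the fingers close. It gives the time, the measured TCP pose, the force and the opening at its end, in the units of the state.
- observe(): the state, without advancing time (a new reading comes with each control period).
- get_image(name): name is "side" or "top" or "wrist"; returns the picture (384x512x3 uint8, red, green, blue); there is no depth.
- camera_info(name): a dict with "fx", "fy", "cx", "cy" (pixels), "eye" and "rotation" of the camera in the world; the wrist camera has in their place "hand_eye" (4x4, takes a point from camera to tool coordinates, whose origin is the TCP and whose axes are the flange's). Camera axes: x right, y down, z forward; pixel columns grow to the right and rows downward; lengths in m; the calibration is good to about 2 mm. A picture is of the moment at which its call begins: read the wrist's pose just before it. camera_info takes no time and is no camera call.
- sign_off(): hands the job in, once; it reports no verdict.
The state is a dict: "clock": time; "joints": joint angles; "dq": joint speeds; "joint_efforts": joint torques, N m; "position": TCP position; "ee_rot": TCP orientation; "force": force on the tool from outside, world axes, zero at the start; "ft_torque": the same for the moment, N m; "width": opening from 0.0 (shut) to 1.0 (fully open).
Only numpy, scipy, OpenCV 4.12 (cv2) and the standard library are available. Lean on these libraries where they do the work, as an engineer would, in place of code of your own. Each camera call takes 0.05 s, during which the arm holds its last target. There are 200 camera calls.

## Task

Choose the pestle for pounding this dried cassava: one of the two look-alike wooden pestles has an iron core, so lift each clear of the block in turn, feel which is the heavier, and leave the lighter one standing upright on the block. Bring the heavier one to the mortar and finish while still holding it, upright and still over the middle, ready for the first stroke, with its foot about 3 cm below the rim and touching neither the mortar nor the chunks. Do not tip over a pestle or shift the mortar, jug, bowl or spoon.

Things in the scene. Friction and masses are not known exactly. Their poses are not given: they have to be found in the camera images.
- pestle_1_mid (a point): One of two look-alike wooden pestles standing upright on the block, 220 mm tall: round foot end 62 mm in diameter and 100 mm tall with flat underside, tapering to a straight round handle, 34 mm in diameter from 130 to 205 mm above the underside, top rounded off. Point on its axis half-way up, 110 mm above the underside; z runs up the axis. Weight unknown, 0.20 to 0.57 kg.
- pestle_2_mid (a point): The other pestle: same shape, size and look, also upright on the block; same point (on its axis, 110 mm above the underside, z up the axis). Weight unknown, 0.20 to 0.57 kg. Either may be the one with the iron core; that one is heavier by at least 0.15 kg, which cannot be seen, only felt.
- mortar_mouth (a point): Loose round wooden mortar (1.8 kg, 115 mm tall, 146 mm across the rim, wall 14 mm) on the block, left or right of the pestles. Point: centre of its mouth at rim height; z up. The hollow is 118 mm wide at the rim, about 88 mm wide at the bottom, 88 mm deep; three cassava chunks (26 x 20 x 16 mm) lie on its bottom.
- block_top (a point): Flat fixed hardwood block, 400 mm (x) by 920 mm (y), 35 mm thick. This point is the centre of its top face, on which everything stands; axes as the world's. A steel clamp at its far edge, 210 mm to the left of this point, reaches 155 mm above the table.
- jug: Bystander: yellow plastic jug with a white twist cap, at the right of the block's far side, 102 mm in diameter, 196 mm tall, with a side handle out to 84 mm from its axis, towards its own x. Origin: centre of its underside.
- bowl: Bystander: orange plastic bowl, 150 mm across, 58 mm tall, standing on the block on the side opposite the mortar. Origin: centre of its underside.
- spoon: Bystander: aluminium cooking spoon, about 280 mm long, lying on the block's far part; its own x runs along the handle towards the spoon's bowl (66 mm wide, 16 mm high). Origin: on the block under the middle of its length.
There are look-alikes about, which are no part of the job. Leave any blue or purple look-alike of the part that bears pestle_2_mid alone.

How it is judged:
On the way:
1. the lighter pestle is lifted clear of the block in the fingers, while the heavier one stands (a pestle pressing on the block with over 3.4 N is the heavier) (((z of pestle_1_mid in the frame of block_top above 0.12 m and contact force between pestle_1 and the fingers above 1 N and contact force between pestle_1 and block below 0.05 N and contact force between pestle_2 and block above 3.4 N) or (z of pestle_2_mid in the frame of block_top above 0.12 m and contact force between pestle_2 and the fingers above 1 N and contact force between pestle_2 and block below 0.05 N and contact force between pestle_1 and block above 3.4 N))), for 0.2 s.
At the end, for the whole second after the job is handed in: The heavier pestle is held still, upright within 8 degrees, axis within 18 mm of the mortar's, foot 12 to 48 mm below the rim, touching neither mortar nor chunks; the lighter (pressing on the block with 1 to 3.4 N) stands on the block, upright within 6 degrees and untouched (((horizontal distance between pestle_1_mid and mortar_mouth below 0.018 m and z of pestle_1_mid in the frame of mortar_mouth between 0.062 and 0.098 m and angle between pestle_1_mid's own z axis and vertical below 0.14 rad and linear speed of each of pestle_1, pestle_2 below 0.02 m/s and contact force between pestle_1 and the fingers above 2 N and contact force between pestle_1 and mortar below 0.1 N and z of pestle_2_mid in the frame of block_top between 0.106 and 0.114 m and angle between pestle_2_mid's own z axis and vertical below 0.1 rad and contact force between pestle_2 and block between 1 and 3.4 N and contact force between pestle_2 and the arm below 0.05 N and contact force between pestle_2 and the fingers below 0.05 N) or (horizontal distance between pestle_2_mid and mortar_mouth below 0.018 m and z of pestle_2_mid in the frame of mortar_mouth between 0.062 and 0.098 m and angle between pestle_2_mid's own z axis and vertical below 0.14 rad and linear speed of each of pestle_2, pestle_1 below 0.02 m/s and contact force between pestle_2 and the fingers above 2 N and contact force between pestle_2 and mortar below 0.1 N and z of pestle_1_mid in the frame of block_top between 0.106 and 0.114 m and angle between pestle_1_mid's own z axis and vertical below 0.1 rad and contact force between pestle_1 and block between 1 and 3.4 N and contact force between pestle_1 and the arm below 0.05 N and contact force between pestle_1 and the fingers below 0.05 N))); the arm keeps its last pose, push and grip.
It fails at once if a pestle is tipped over (angle between any of pestle_1_mid, pestle_2_mid's own z axis and vertical above 0.6 rad).
It fails at once if the mortar is shifted by more than 15 mm (distance of mortar_mouth from where it was at the start of the episode above 0.015 m).
It fails at once if the jug, bowl or spoon is shifted by more than 15 mm (distance of any of jug, bowl, spoon from where it was at the start of the episode above 0.015 m).
It also fails if it takes over 61 s, if anything falls off the work surface, if the arm or the gripper's body presses on something with over 40 N, if the wrist force passes 120 N, or if a joint passes its speed limit or range.

## Working session

There is one attempt and no reset: what is moved stays moved. The work goes in short steps, Python scripts to look and compute and a tool call to move; the robot and the scene stay as the last step left them, time stands still between calls to the robot, and variables do not carry over. Pictures are saved under pics/ and viewed, about 8 in all and at most 12, crops included, and the job is handed in when it is done.

Besides the shell and the picture viewer there is one more tool, called after ">>>" as a command line: name --argument value ..., lists and objects as JSON in quotes. drive_tool: Moves the arm, as the interface text tells. Its arguments: {"type":"object","properties":{"increments":{"type":"array","items":{"type":"object","properties":{"grip":{"type":"number"},"tx":{"type":"number"},"ty":{"type":"number"},"tz":{"type":"number"},"turn":{"type":"number"}}}},"newtons":{"type":"number"}},"required":["increments"]}

```bash
mkdir -p pics; python3 - <<'E'
from cell import *
import cv2,numpy as np
print(observe())
for n in("side","top","wrist"):
    cv2.imwrite(f"pics/{n}0.png",get_image(n)[...,::-1]); print(n,camera_info(n))
try: print(grip_point_offset)
except Exception as e: print(e)
E
```

```text
{'clock': 0.0, 'joints': array([-1.3605982 ,  0.43518011,  0.02497534,  1.57409697, -0.01161496,
        1.1340023 , -0.07506715]), 'dq': array([ 0.00073894, -0.00110419, -0.0003569 , -0.00042248,  0.00072237,
       -0.00233296, -0.00083509]), 'joint_efforts': array([-4.48795718e-04, -6.67844152e+01,  9.84706990e-01, -3.14461577e+01,
       -6.06430555e-02,  4.31045028e-02,  1.57112772e-04]), 'position': array([0.19220763, 0.59411651, 0.19147172]), 'ee_rot': array([-4.89394088e-01, -3.10312344e+00,  2.41473548e-03]), 'force': array([-1.01950852, -0.06966835, -0.76481977]), 'ft_torque': array([ 0.01870721, -0.04657371,  0.02964333]), 'width': 1.001061793975363}
side {'fx': 414.51276329494874, 'fy': 414.51276329494874, 'cx': 263.388052413154, 'cy': 185.65815453276335, 'eye': array([0.3677012 , 0.64044057, 0.96480271]), 'rotation': array([-0.34392771,  2.86759932, -0.9802486 ])}
top {'fx': 439.95769158045687, 'fy': 439.95769158045687, 'cx': 255.35125189482753, 'cy': 187.74449551618844, 'eye': array([ 0.44091388, -0.00981343,  1.20025649]), 'rotation': array([-2.14977681,  2.21371319, -0.06780285])}
wrist {'fx': 329.5160769325794, 'fy': 329.5160769325794, 'cx': 257.0129755158361, 'cy': 187.29598500796132, 'hand_eye': array([[ 2.01966727e-04, -9.61229338e-01, -2.75750104e-01,
         7.39797498e-02],
       [ 9.99999975e-01,  2.19976194e-04, -3.43820344e-05,
         2.52064308e-04],
       [ 9.37074784e-05, -2.75750090e-01,  9.61229358e-01,
        -1.92347721e-01],
       [ 0.00000000e+00,  0.00000000e+00,  0.00000000e+00,
         1.00000000e+00]])}
0.0188
```

View pics/top0.png

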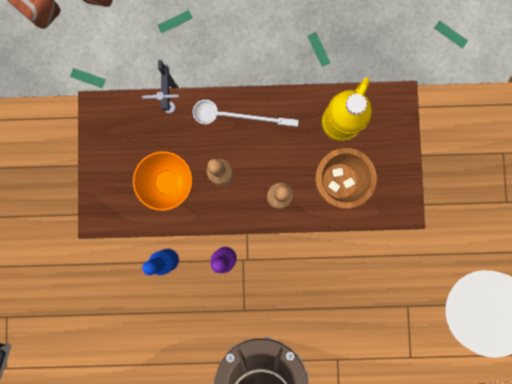

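View pics/side0.png

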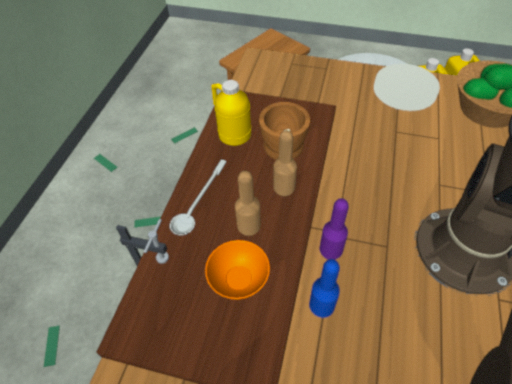

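The top view shows two pestles at about (219,172) and (280,195), the mortar at (346,178) and the bowl at (163,180). The side view shows the same things, with the pestle tops at (245,178) and (286,135). Next I measure the pestles on enlarged crops.

```bash
cat > h.py <<'E'
from cell import *
import cv2,numpy as np
from scipy.spatial.transform import Rotation as R
def ray(n,uv,pose=None):
    c=camera_info(n); d=np.array([(uv[0]-c['cx'])/c['fx'],(uv[1]-c['cy'])/c['fy'],1.])
    if n=='wrist':
        p,r=pose; H=c['hand_eye']; Rm=R.from_rotvec(r).as_matrix()
        return Rm@H[:3,3]+p, Rm@H[:3,:3]@d
    return c['eye'],R.from_rotvec(c['rotation']).as_matrix()@d
def onz(n,uv,z,pose=None):
    e,d=ray(n,uv,pose); return e+d*(z-e[2])/d[2]
def proj(n,P,pose=None):
    c=camera_info(n)
    if n=='wrist':
        p,r=pose;H=c['hand_eye'];Rm=R.from_rotvec(r).as_matrix();e=Rm@H[:3,3]+p;M=Rm@H[:3,:3]
    else: e=c['eye'];M=R.from_rotvec(c['rotation']).as_matrix()
    q=M.T@(np.array(P)-e); return np.array([c['fx']*q[0]/q[2]+c['cx'],c['fy']*q[1]/q[2]+c['cy']])
E
python3 - <<'E'
from h import *
a=cv2.imread('pics/top0.png');b=cv2.imread('pics/side0.png')
A=cv2.resize(a[140:220,190:390],None,fx=4,fy=4,interpolation=cv2.INTER_CUBIC)
B=cv2.resize(b[95:245,210:330],None,fx=4,fy=4,interpolation=cv2.INTER_CUBIC)
cv2.imwrite('pics/A.png',A);cv2.imwrite('pics/B.png',B)
for n,uv in (('217,166',(217,165)),('283,188',(283,188))): print(onz('top',uv,.245))
print('mortar',onz('top',(346,178),.15),'near edge',onz('top',(255,232),.035),onz('top',(255,90),.035))
print('blk',[onz('top',p,.035)[:2].round(3) for p in((79,92),(417,82),(424,227),(79,238))])
for n,i in(('top',a),('side',b)):
    h=cv2.cvtColor(i,cv2.COLOR_BGR2HSV)
    for y,x in (((190,279),(172,217),(192,318),(170,350)) if n=='top' else ((180,285),(220,247),(150,285))): print(n,(x,y),h[y,x])
E
```

```text
[0.56030457 0.07910923 0.245     ]
[ 0.50565788 -0.06336317  0.245     ]
mortar [ 0.5316054  -0.22006727  0.15      ] near edge [0.40584967 0.00249963 0.035     ] [ 0.7869324 -0.0085306  0.035    ]
blk [array([0.796, 0.468]), array([ 0.795, -0.445]), array([ 0.406, -0.442]), array([0.403, 0.468])]
top (279, 190) [ 14 128 210]
top (217, 172) [ 13 127 116]
top (318, 192) [ 12 166 121]
top (350, 170) [ 13 167 183]
side (285, 180) [ 17 127 153]
side (247, 220) [ 17 132 145]
side (285, 150) [ 18 127 141]
```

View pics/A.png

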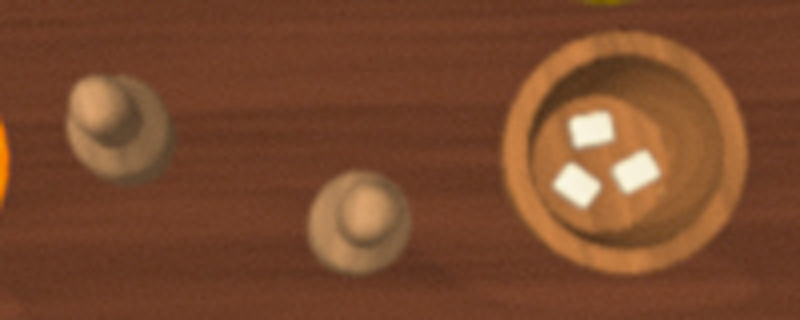

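View pics/B.png

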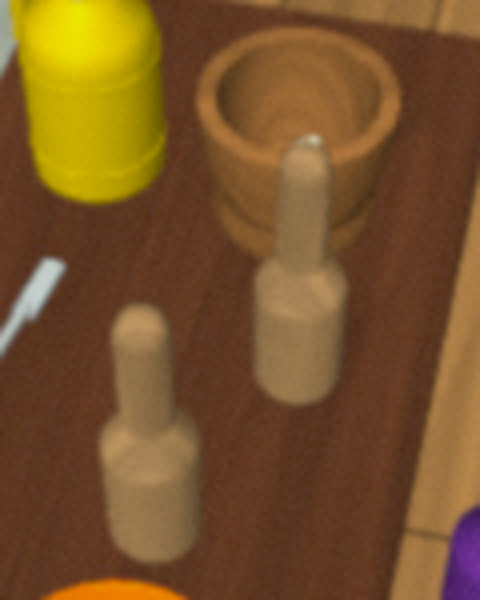

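The top crop puts the handle tops at about (215,166.2) and (282,192.7). The mortar rim spans x 502–748 and y 30–272 in the crop, so its centre is at (346.2,177.7). I check these against the side view.

```bash
python3 - <<'E'
from h import *
for uv in((215,166.2),(282,192.7)):
    p=onz('top',uv,.245); print(p, 'side tip px',proj('side',[p[0],p[1],.245]),'foot',proj('side',[p[0],p[1],.035]),'top foot',proj('top',[p[0],p[1],.135]))
print('mortar',onz('top',(346.2,177.7),.15))
print('bowl',onz('top',(162.5,181),.093),'jugcap',onz('top',(357,104),.23))
s=observe(); x=R.from_rotvec(s['ee_rot']).as_matrix(); print(x)
E
```

```text
[0.55779771 0.08354312 0.245     ] side tip px [245.35335494 176.25888859] foot [249.17513102 226.47154759] top foot [219.53417554 171.56001455]
[ 0.4954866  -0.06084973  0.245     ] side tip px [286.03256668 135.85685067] foot [283.84227372 188.545558  ] top foot [279.66096353 195.35941512]
mortar [ 0.53231119 -0.22057594  0.15      ]
bowl [0.54272861 0.23215265 0.093     ] jugcap [ 0.68995132 -0.23579307  0.23      ]
[[-9.51449656e-01  3.07804305e-01 -2.50066612e-04]
 [ 3.07804387e-01  9.51448994e-01 -1.12721132e-03]
 [-1.09034871e-04 -1.14945642e-03 -9.99999333e-01]]
```

>>> drive_tool --increments '[{"grip": -1, "tx": 0, "ty": 0, "tz": 0.1}, {"grip": -1, "tx": 0.0, "ty": 0, "tz": 0.35}, {"grip": -1, "tx": 0.05, "ty": -0.05, "tz": 0.35}, {"grip": -1, "tx": 0.7, "ty": -1, "tz": 0.35}, {"grip": -1, "tx": 0.7, "ty": -1, "tz": 0.35}, {"grip": -1, "tx": 0.7, "ty": -1, "tz": 0.35}, {"grip": -1, "tx": 0.7, "ty": -1, "tz": 0.35}, {"grip": -1, "tx": 0.7, "ty": -1, "tz": 0.35}, {"grip": -1, "tx": 0.7, "ty": -1, "tz": 0.35}, {"grip": -1, "tx": 0.7, "ty": -1, "tz": 0.35}, {"grip": -1, "tx": 0.7, "ty": -1, "tz": 0.35}, {"grip": -1, "tx": 0.7, "ty": -1, "tz": 0.35}, {"grip": -1, "tx": 0.7, "ty": -1, "tz": 0.35}, {"grip": -1, "tx": 0.7, "ty": -1, "tz": 0.35}, {"grip": -1, "tx": 0.7, "ty": -1, "tz": 0.35}, {"grip": -1, "tx": 0.7, "ty": -1, "tz": 0.35}]' --newtons 25

```text
invalid input
```

>>> drive_tool --increments '[{"grip": -1, "tx": 0, "ty": 0, "tz": 0.1, "turn": 0}, {"grip": -1, "tx": 0, "ty": 0, "tz": 0.2, "turn": 0}, {"grip": -1, "tx": 0, "ty": 0, "tz": 0.35, "turn": 0}]' --newtons 25

```text
clock: 0.45
position: [0.1919, 0.5931, 0.3215]
ee_rot: [-0.489, -3.103, 0.007]
force: [-0.1, 1.8, 0.5]
width: 1.004
```

>>> drive_tool --increments '[{"grip": -1, "tx": 0.7, "ty": -1, "tz": 0.05, "turn": 0}, {"grip": -1, "tx": 0.7, "ty": -1, "tz": 0.05, "turn": 0}, {"grip": -1, "tx": 0.7, "ty": -1, "tz": 0.05, "turn": 0}, {"grip": -1, "tx": 0.7, "ty": -1, "tz": 0.05, "turn": 0}, {"grip": -1, "tx": 0.7, "ty": -1, "tz": 0.05, "turn": 0}, {"grip": -1, "tx": 0.7, "ty": -1, "tz": 0.05, "turn": 0}, {"grip": -1, "tx": 0.7, "ty": -1, "tz": 0.05, "turn": 0}, {"grip": -1, "tx": 0.7, "ty": -1, "tz": 0.05, "turn": 0}, {"grip": -1, "tx": 0.7, "ty": -1, "tz": 0.05, "turn": 0}, {"grip": -1, "tx": 0.7, "ty": -1, "tz": 0.05, "turn": 0}, {"grip": -1, "tx": 0.7, "ty": -1, "tz": 0.05, "turn": 0}, {"grip": -1, "tx": 0.7, "ty": -1, "tz": 0.05, "turn": 0}]'

```text
clock: 1.65
position: [0.472, 0.1925, 0.3413]
ee_rot: [-0.493, -3.102, 0.007]
force: [-0.3, 0.7, -0.9]
width: 1.002
```

>>> drive_tool --increments '[{"grip": -1, "tx": 0.215, "ty": -0.2725, "tz": -0.02, "turn": 0}, {"grip": -1, "tx": 0.215, "ty": -0.2725, "tz": -0.02, "turn": 0}, {"grip": -1, "tx": 0.215, "ty": -0.2725, "tz": -0.02, "turn": 0}, {"grip": -1, "tx": 0.215, "ty": -0.2725, "tz": -0.02, "turn": 0}, {"grip": -1, "tx": 0.215, "ty": -0.2725, "tz": -0.02, "turn": 0}, {"grip": -1, "tx": 0.215, "ty": -0.2725, "tz": -0.02, "turn": 0}]'

```text
clock: 2.25
position: [0.5573, 0.0861, 0.333]
ee_rot: [-0.487, -3.102, 0.006]
force: [-0.4, -0.3, 0.5]
width: 0.998
```

```bash
python3 - <<'E'
from h import *
s=observe(); pose=(s['position'],s['ee_rot'])
im=get_image('wrist')[...,::-1].copy()
for P in([.558,.0835,.255],[.4955,-.061,.255]):
    u=proj('wrist',P,pose); print(P,u); cv2.drawMarker(im,tuple(int(v) for v in u),(0,255,0),0,8)
cv2.imwrite('pics/w1.png',im); print(s['position'],s['force'])
E
```

```text
[0.558, 0.0835, 0.255] [254.52127769 185.02239034]
[0.4955, -0.061, 0.255] [ 68.21335986 167.39192864]
[0.55727411 0.08605392 0.33301947] [-0.36577455 -0.28624152  0.51207415]
```

View pics/w1.png

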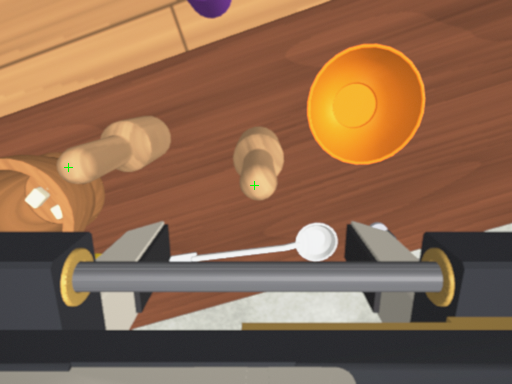

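The wrist view shows the left pestle's tip at (259,186), 3 mm from where I predicted. I descend over it and grip.

>>> drive_tool --increments '[{"grip": -1, "tx": 0.003, "ty": 0.001, "tz": -0.1, "turn": 0}, {"grip": -1, "tx": 0.003, "ty": 0.001, "tz": -0.2, "turn": 0}, {"grip": -1, "tx": 0.003, "ty": 0.001, "tz": -0.3, "turn": 0}, {"grip": -1, "tx": 0.003, "ty": 0.001, "tz": -0.328, "turn": 0}, {"grip": -1, "tx": 0.003, "ty": 0.001, "tz": -0.328, "turn": 0}, {"grip": -1, "tx": 0.003, "ty": 0.001, "tz": -0.328, "turn": 0}, {"grip": -1, "tx": 0.003, "ty": 0.001, "tz": -0.328, "turn": 0}, {"grip": -1, "tx": 0.003, "ty": 0.001, "tz": -0.328, "turn": 0}]' --newtons 15

```text
clock: 3.1
position: [0.5595, 0.0867, 0.2037]
ee_rot: [0.487, 3.103, -0.004]
force: [-0.6, 0.8, 0.4]
width: 0.997
```

>>> drive_tool --increments '[{"grip": -0.4, "tx": 0, "ty": 0, "tz": -0.004, "turn": 0}, {"grip": 0, "tx": 0, "ty": 0, "tz": -0.004, "turn": 0}, {"grip": 0.1, "tx": 0, "ty": 0, "tz": -0.004, "turn": 0}, {"grip": 0.16, "tx": 0, "ty": 0, "tz": -0.004, "turn": 0}, {"grip": 0.22, "tx": 0, "ty": 0, "tz": -0.004, "turn": 0}, {"grip": 0.3, "tx": 0, "ty": 0, "tz": -0.004, "turn": 0}, {"grip": 1, "tx": 0, "ty": 0, "tz": -0.004, "turn": 0}, {"grip": 1, "tx": 0, "ty": 0, "tz": -0.004, "turn": 0}, {"grip": 1, "tx": 0, "ty": 0, "tz": -0.004, "turn": 0}, {"grip": 1, "tx": 0, "ty": 0, "tz": -0.004, "turn": 0}, {"grip": 1, "tx": 0, "ty": 0, "tz": -0.004, "turn": 0}, {"grip": 1, "tx": 0, "ty": 0, "tz": -0.004, "turn": 0}]' --newtons 15

```text
clock: 4.3
position: [0.5595, 0.0866, 0.202]
ee_rot: [0.487, 3.103, -0.004]
force: [0.4, 0.1, 1.2]
width: 0.357
```

Gripped, with the width at 0.357. I raise the grip force and lift 40 mm gently.

>>> drive_tool --increments '[{"grip": 1, "tx": 0, "ty": 0, "tz": 0, "turn": 0}, {"grip": 1, "tx": 0, "ty": 0, "tz": 0, "turn": 0}, {"grip": 1, "tx": 0, "ty": 0, "tz": 0.02, "turn": 0}, {"grip": 1, "tx": 0, "ty": 0, "tz": 0.04, "turn": 0}, {"grip": 1, "tx": 0, "ty": 0, "tz": 0.06, "turn": 0}, {"grip": 1, "tx": 0, "ty": 0, "tz": 0.08, "turn": 0}, {"grip": 1, "tx": 0, "ty": 0, "tz": 0.1, "turn": 0}, {"grip": 1, "tx": 0, "ty": 0, "tz": 0.1, "turn": 0}, {"grip": 1, "tx": 0, "ty": 0, "tz": 0.1, "turn": 0}, {"grip": 1, "tx": 0, "ty": 0, "tz": 0.1, "turn": 0}, {"grip": 1, "tx": 0, "ty": 0, "tz": 0.1, "turn": 0}, {"grip": 1, "tx": 0, "ty": 0, "tz": 0.1, "turn": 0}, {"grip": 1, "tx": 0, "ty": 0, "tz": 0.1, "turn": 0}, {"grip": 1, "tx": 0, "ty": 0, "tz": 0.1, "turn": 0}]' --newtons 35

```text
clock: 5.7
position: [0.5594, 0.0866, 0.2419]
ee_rot: [0.487, 3.103, -0.004]
force: [-0.3, -0.0, -2.5]
width: 0.35
```

```bash
python3 - <<'E'
from h import *
F=[]
for i in range(12):
    get_image('side'); s=observe(); F.append(np.r_[s['force'],s['joint_efforts'][1]])
print(np.mean(F,0),np.std(F,0),s['position'],s['clock'])
cv2.imwrite('pics/s2.png',get_image('side')[...,::-1])
E
```

```text
[ -0.13803191  -0.10447956  -2.61600638 -55.31575412] [0.48918381 0.41244863 0.49807471 0.00983013] [0.55949161 0.08659076 0.24203777] 6.3
```

View pics/s2.png

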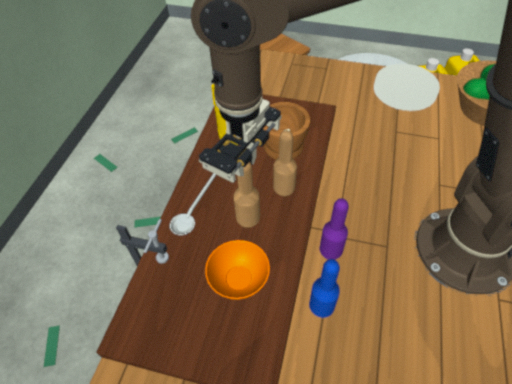

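The pestle is held upright and clear of the block. It weighs about 2.6 N (0.27 kg), so it is probably the lighter one. I set it back down and release it.

>>> drive_tool --increments '[{"grip": 1, "tx": 0, "ty": 0, "tz": -0.03, "turn": 0}, {"grip": 1, "tx": 0, "ty": 0, "tz": -0.06, "turn": 0}, {"grip": 1, "tx": 0, "ty": 0, "tz": -0.08, "turn": 0}, {"grip": 1, "tx": 0, "ty": 0, "tz": -0.09, "turn": 0}, {"grip": 1, "tx": 0, "ty": 0, "tz": -0.095, "turn": 0}, {"grip": 1, "tx": 0, "ty": 0, "tz": -0.099, "turn": 0}, {"grip": 1, "tx": 0, "ty": 0, "tz": -0.099, "turn": 0}, {"grip": 1, "tx": 0, "ty": 0, "tz": -0.1, "turn": 0}, {"grip": 1, "tx": 0, "ty": 0, "tz": -0.1, "turn": 0}, {"grip": 1, "tx": 0, "ty": 0, "tz": -0.1, "turn": 0}]'

```text
clock: 7.35
position: [0.5596, 0.0866, 0.2022]
ee_rot: [0.487, 3.102, -0.004]
force: [-0.3, 0.0, -2.4]
width: 0.343
```

>>> drive_tool --increments '[{"grip": 1, "tx": 0, "ty": 0, "tz": -0.002, "turn": 0}, {"grip": 1, "tx": 0, "ty": 0, "tz": -0.002, "turn": 0}, {"grip": 1, "tx": 0, "ty": 0, "tz": -0.002, "turn": 0}, {"grip": 1, "tx": 0, "ty": 0, "tz": -0.002, "turn": 0}]'

```text
clock: 7.75
position: [0.56, 0.0866, 0.202]
ee_rot: [0.487, 3.101, -0.003]
force: [-0.8, -1.0, 5.4]
width: 0.347
```

>>> drive_tool --increments '[{"grip": 0.25, "tx": 0, "ty": 0, "tz": 0, "turn": 0}, {"grip": 0.2, "tx": 0, "ty": 0, "tz": 0, "turn": 0}, {"grip": 0.1, "tx": 0, "ty": 0, "tz": 0, "turn": 0}, {"grip": 0, "tx": 0, "ty": 0, "tz": 0, "turn": 0}, {"grip": -0.5, "tx": 0, "ty": 0, "tz": 0, "turn": 0}, {"grip": -1, "tx": 0, "ty": 0, "tz": 0, "turn": 0}, {"grip": -1, "tx": 0, "ty": 0, "tz": 0, "turn": 0}, {"grip": -1, "tx": 0, "ty": 0, "tz": 0, "turn": 0}, {"grip": -1, "tx": 0, "ty": 0, "tz": 0.05, "turn": 0}, {"grip": -1, "tx": 0, "ty": 0, "tz": 0.12, "turn": 0}, {"grip": -1, "tx": 0, "ty": 0, "tz": 0.2, "turn": 0}, {"grip": -1, "tx": 0, "ty": 0, "tz": 0.33, "turn": 0}, {"grip": -1, "tx": 0, "ty": 0, "tz": 0.33, "turn": 0}, {"grip": -1, "tx": 0, "ty": 0, "tz": 0.33, "turn": 0}]' --newtons 15

```text
clock: 9.15
position: [0.5607, 0.0867, 0.3352]
ee_rot: [0.487, 3.099, -0.001]
force: [-0.3, 0.8, -1.0]
width: 1.002
```

>>> drive_tool --increments '[{"grip": -1, "tx": -0.16, "ty": -0.36, "tz": 0, "turn": 0}, {"grip": -1, "tx": -0.16, "ty": -0.36, "tz": 0, "turn": 0}, {"grip": -1, "tx": -0.16, "ty": -0.36, "tz": 0, "turn": 0}, {"grip": -1, "tx": -0.16, "ty": -0.36, "tz": 0, "turn": 0}, {"grip": -1, "tx": -0.16, "ty": -0.36, "tz": 0, "turn": 0}, {"grip": -1, "tx": -0.16, "ty": -0.36, "tz": 0, "turn": 0}, {"grip": -1, "tx": -0.16, "ty": -0.36, "tz": 0, "turn": 0}]'

```text
clock: 9.85
position: [0.4971, -0.0554, 0.3344]
ee_rot: [0.482, 3.101, -0.001]
force: [0.0, 0.5, -0.8]
width: 1.0
```

```bash
python3 - <<'E'
from h import *
s=observe(); pose=(s['position'],s['ee_rot'])
im=get_image('wrist')[...,::-1].copy()
for P in([.559,.0867,.255],[.4955,-.061,.255],[.532,-.2206,.15]):
    u=proj('wrist',P,pose); print(P,u); cv2.drawMarker(im,tuple(int(v) for v in u),(0,255,0),0,8)
cv2.imwrite('pics/w2.png',im); print(s['position'],s['force'])
E
```

```text
[0.559, 0.0867, 0.255] [434.50353793 200.10841964]
[0.4955, -0.061, 0.255] [249.97073031 182.6914737 ]
[0.532, -0.2206, 0.15] [137.65294214 225.18679092]
[ 0.49709647 -0.05541909  0.33439748] [ 0.008322    0.48552747 -0.79389713]
```

View pics/w2.png

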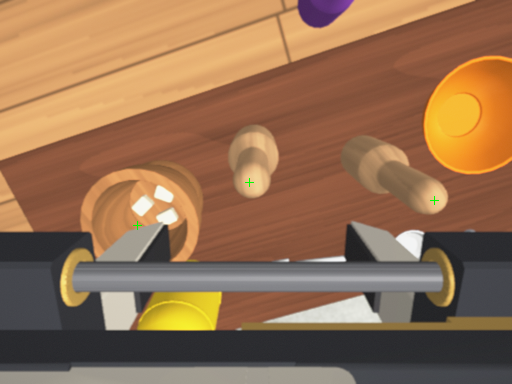

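The first pestle still stands upright. The second one's tip is at (252,183), 2 px from the prediction. I descend and grip it.

>>> drive_tool --increments '[{"grip": -1, "tx": -0.003, "ty": -0.01, "tz": 0, "turn": 0}, {"grip": -1, "tx": -0.003, "ty": -0.01, "tz": -0.1, "turn": 0}, {"grip": -1, "tx": -0.003, "ty": -0.01, "tz": -0.2, "turn": 0}, {"grip": -1, "tx": -0.003, "ty": -0.01, "tz": -0.3, "turn": 0}, {"grip": -1, "tx": -0.003, "ty": -0.01, "tz": -0.332, "turn": 0}, {"grip": -1, "tx": -0.003, "ty": -0.01, "tz": -0.332, "turn": 0}, {"grip": -1, "tx": -0.003, "ty": -0.01, "tz": -0.332, "turn": 0}, {"grip": -0.4, "tx": -0.003, "ty": -0.01, "tz": -0.332, "turn": 0}, {"grip": 0, "tx": -0.003, "ty": -0.01, "tz": -0.332, "turn": 0}, {"grip": 0.1, "tx": -0.003, "ty": -0.01, "tz": -0.332, "turn": 0}, {"grip": 0.16, "tx": -0.003, "ty": -0.01, "tz": -0.332, "turn": 0}, {"grip": 0.22, "tx": -0.003, "ty": -0.01, "tz": -0.332, "turn": 0}, {"grip": 0.3, "tx": -0.003, "ty": -0.01, "tz": -0.332, "turn": 0}, {"grip": 1, "tx": -0.003, "ty": -0.01, "tz": -0.332, "turn": 0}, {"grip": 1, "tx": -0.003, "ty": -0.01, "tz": -0.332, "turn": 0}, {"grip": 1, "tx": -0.003, "ty": -0.01, "tz": -0.332, "turn": 0}, {"grip": 1, "tx": -0.003, "ty": -0.01, "tz": -0.332, "turn": 0}, {"grip": 1, "tx": -0.003, "ty": -0.01, "tz": -0.332, "turn": 0}]' --newtons 15

```text
clock: 11.7
position: [0.4959, -0.0598, 0.2017]
ee_rot: [0.483, 3.1, -0.002]
force: [0.2, -0.7, 1.0]
width: 0.359
```

>>> drive_tool --increments '[{"grip": 1, "tx": 0, "ty": 0, "tz": 0, "turn": 0}, {"grip": 1, "tx": 0, "ty": 0, "tz": 0, "turn": 0}, {"grip": 1, "tx": 0, "ty": 0, "tz": 0, "turn": 0}, {"grip": 1, "tx": 0, "ty": 0, "tz": 0.02, "turn": 0}, {"grip": 1, "tx": 0, "ty": 0, "tz": 0.04, "turn": 0}, {"grip": 1, "tx": 0, "ty": 0, "tz": 0.06, "turn": 0}, {"grip": 1, "tx": 0, "ty": 0, "tz": 0.08, "turn": 0}, {"grip": 1, "tx": 0, "ty": 0, "tz": 0.1, "turn": 0}, {"grip": 1, "tx": 0, "ty": 0, "tz": 0.1, "turn": 0}, {"grip": 1, "tx": 0, "ty": 0, "tz": 0.1, "turn": 0}, {"grip": 1, "tx": 0, "ty": 0, "tz": 0.1, "turn": 0}, {"grip": 1, "tx": 0, "ty": 0, "tz": 0.1, "turn": 0}, {"grip": 1, "tx": 0, "ty": 0, "tz": 0.1, "turn": 0}]' --newtons 35

```text
clock: 13.0
position: [0.4957, -0.0597, 0.2414]
ee_rot: [0.483, 3.101, -0.002]
force: [-0.0, -0.3, -4.5]
width: 0.346
```

```bash
python3 - <<'E'
from h import *
F=[]
for i in range(12):
    get_image('side'); s=observe(); F.append(np.r_[s['force'],s['ft_torque']])
print(np.mean(F,0),np.std(F,0),s['position'],s['clock'],s['width'])
E
```

```text
[ 0.01477937 -0.07085874 -4.85883805  0.01020089  0.01331918 -0.01284493] [0.39202539 0.37052463 0.43270217 0.02693504 0.02804825 0.03114175] [ 0.4959152  -0.05974391  0.24173594] 13.6 0.3497321864739375
```

The second pestle weighs about 4.9 N against 2.6 N for the first, so it is the heavier. I raise it above the rim and move it over the mortar.

>>> drive_tool --increments '[{"grip": 1, "tx": 0, "ty": 0, "tz": 0.07, "turn": 0}, {"grip": 1, "tx": 0, "ty": 0, "tz": 0.15, "turn": 0}, {"grip": 1, "tx": 0, "ty": 0, "tz": 0.22, "turn": 0}, {"grip": 1, "tx": 0, "ty": 0, "tz": 0.28, "turn": 0}, {"grip": 1, "tx": 0, "ty": 0, "tz": 0.28, "turn": 0}, {"grip": 1, "tx": 0.01, "ty": -0.05, "tz": 0.28, "turn": 0}, {"grip": 1, "tx": 0.03, "ty": -0.12, "tz": 0.28, "turn": 0}, {"grip": 1, "tx": 0.05, "ty": -0.2, "tz": 0.28, "turn": 0}, {"grip": 1, "tx": 0.065, "ty": -0.28, "tz": 0.28, "turn": 0}, {"grip": 1, "tx": 0.08, "ty": -0.35, "tz": 0.28, "turn": 0}, {"grip": 1, "tx": 0.091, "ty": -0.4, "tz": 0.28, "turn": 0}, {"grip": 1, "tx": 0.091, "ty": -0.4, "tz": 0.28, "turn": 0}, {"grip": 1, "tx": 0.091, "ty": -0.4, "tz": 0.28, "turn": 0}, {"grip": 1, "tx": 0.091, "ty": -0.4, "tz": 0.28, "turn": 0}, {"grip": 1, "tx": 0.091, "ty": -0.4, "tz": 0.28, "turn": 0}]'

```text
clock: 15.1
position: [0.5324, -0.2185, 0.3534]
ee_rot: [0.48, 3.101, -0.001]
force: [0.4, 0.2, -5.2]
width: 0.349
```

```bash
python3 - <<'E'
from h import *
s=observe(); pose=(s['position'],s['ee_rot']); print(s['position'],s['force'])
im=get_image('wrist')[...,::-1].copy()
for t in np.linspace(0,2*np.pi,40):   # predicted outer rim
    u=proj('wrist',[.532+.073*np.cos(t),-.2206+.073*np.sin(t),.15],pose); cv2.circle(im,tuple(int(round(v)) for v in u),1,(0,255,0),-1)
cv2.imwrite('pics/w3.png',im)
E
```

```text
[ 0.53238356 -0.21852246  0.35337726] [ 0.43434791  0.21116255 -5.24076536]
```

View pics/w3.png

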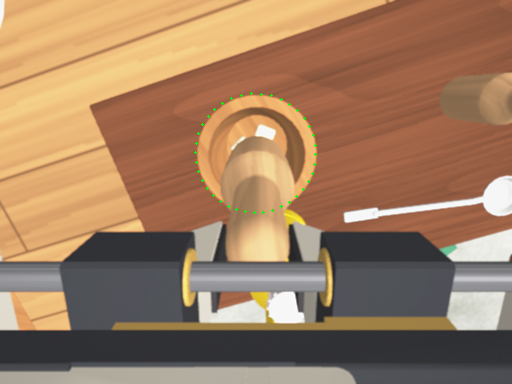

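The predicted rim fits the mortar to within about 1 px, and the pestle foot at x≈258 is centred on it. I lower it until the foot is 3 cm below the rim.

>>> drive_tool --increments '[{"grip": 1, "tx": 0, "ty": -0.002, "tz": -0.02, "turn": 0}, {"grip": 1, "tx": 0, "ty": -0.002, "tz": -0.05, "turn": 0}, {"grip": 1, "tx": 0, "ty": -0.002, "tz": -0.08, "turn": 0}, {"grip": 1, "tx": 0, "ty": -0.002, "tz": -0.11, "turn": 0}, {"grip": 1, "tx": 0, "ty": -0.002, "tz": -0.14, "turn": 0}, {"grip": 1, "tx": 0, "ty": -0.002, "tz": -0.16, "turn": 0}, {"grip": 1, "tx": 0, "ty": -0.002, "tz": -0.167, "turn": 0}, {"grip": 1, "tx": 0, "ty": -0.002, "tz": -0.167, "turn": 0}, {"grip": 1, "tx": 0, "ty": -0.002, "tz": -0.167, "turn": 0}, {"grip": 1, "tx": 0, "ty": -0.002, "tz": -0.167, "turn": 0}, {"grip": 1, "tx": 0, "ty": -0.002, "tz": -0.167, "turn": 0}, {"grip": 1, "tx": 0, "ty": -0.002, "tz": -0.167, "turn": 0}, {"grip": 1, "tx": 0, "ty": -0.002, "tz": -0.167, "turn": 0}]'

```text
clock: 16.45
position: [0.5325, -0.2195, 0.2869]
ee_rot: [0.48, 3.101, -0.001]
force: [-0.9, -0.4, -5.7]
width: 0.348
```

```bash
python3 - <<'E'
from h import *
F=[]
for i in range(8):
    im=get_image('side'); s=observe(); F.append(s['force'])
print(np.mean(F,0),s['position'],s['clock'],s['width'],abs(s['dq']).max())
w=get_image('wrist')
cv2.imwrite('pics/e.png',np.hstack([cv2.resize(im[50:300,160:360],(400,500)),cv2.resize(w[60:300,160:352],(400,500))])[...,::-1])
E
```

```text
[ 0.00860015  0.21021917 -4.87783689] [ 0.5323885  -0.21947144  0.28675519] 16.85 0.3445303480498625 0.0012090502986956964
```

View pics/e.png

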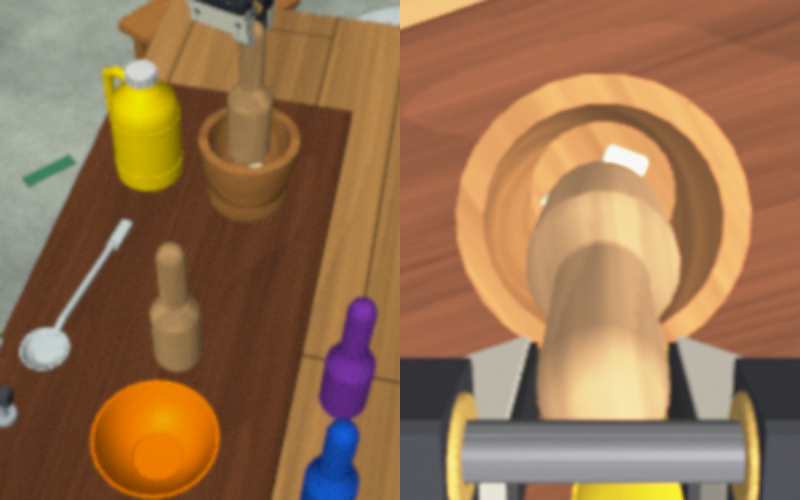

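The heavier pestle hangs upright and centred, with its foot inside the mouth. The weight still reads 4.9 N with no side force, the other pestle stands free, and the arm is still. I hand it in.

```bash
python3 -c "
from cell import *
print(sign_off())"
```

```text
the job is handed in; nothing more can be done
None
```

I lifted both pestles clear of the block in turn. The left one, nearer the bowl, felt about 2.6 N and the right one about 4.9 N, so I took the right one as the iron-cored pestle. The left one went back on the block and stands upright and free. I handed the job in at about 17 s of the 61 s allowed, and no verdict was reported.

- **Position:** the heavier pestle is held upright at (0.532, −0.219). My measured mortar centre is (0.532, −0.221), about 1 mm away. By calculation its foot is about 30 mm below the rim.
- **Contact:** the force still read 4.9 N straight down with almost no side load, so the pestle is touching neither the mortar nor the chunks. The arm was still.
- **Surroundings:** in the last picture the mortar, jug, bowl and spoon look unmoved.

No check failed. The first move call was refused as invalid input, before anything had moved. The wrist camera disagreed with the top camera by 2–3 mm on the pestle positions, and I used the wrist values for the grasps.

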